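Build up a stepped display plinth

ROBOT

A 7-joint arm with a two-finger parallel gripper is mounted at the origin on the work surface. World frame = base frame: x ahead of the robot, y to its left, z up, the work surface at z = 0. Lengths are in m, angles in rad, forces in N, time in s.
With the tool pointing down it reaches from about 0.425 to 0.925 m from the base axis. Payload 6.8 kg.
Tool frame: the origin (TCP) lies midway between the tips of the shut fingers; the grasp point (between the pads) lies bot.grip_point_offset behind it (bot.grip_point_offset is the distance from the TCP to the grasp point, in m); z points along the fingers, y is the line along which they close (so a half turn about z gives the same grasp; the last joint's range is limited). The gripper opens to 85 mm and grips with 20 to 120 N. Pads are 22 mm wide; open, the fingers measure 114 mm over their backs; the gripper's body (76 mm by 85 mm) begins 54 mm behind the grasp point. The pads swing forward as they close: fully open they stand 13 mm farther back than shut.
Start: joints at [-1.349, 0.477, 0.022, 1.555, -0.011, 1.109, -0.083], TCP at [0.219, 0.639, 0.231] pointing down, gripper open.
Joint ranges: [-2.96, 2.96], [-0.34, 2.1], [-1.41, 1.46], [0.24, 2.44], [-1.37, 4.51], [0.17, 1.92], [-2.96, 2.96]. Speed limits (rad/s): [2.39, 2.39, 3.14, 3.14, 3.14, 3.14, 3.14].

INTERFACE

Orientations are given as a unit quaternion [w, x, y, z].
In Python, from station import get_obs, cams, job, bot gives the robot as it stands.
- The arm moves only by the tool arm_command, never from a script. Its argument "rows" is a list that holds one entry, the list of rows, each a list of 5 numbers: the finger opening in mm, from 0 to 85.4, then the shift along the world's x, y, z in units of 60 mm (1.0 is 60 mm), then the turn about the world's z in units of 0.08 rad (1.0 is 0.08 rad). In form: [[[grip, x, y, z, turn], ...]]. A call has exactly 10 rows; each row shifts and turns the commanded pose from where the row before left it; what a row does not reach is not made up. A row lasts 1/8 s, in which the tool goes at most 62.5 mm and 10.7 degrees, less where a joint would pass 70% of its speed; a pose out of reach is approached as far as the arm can. A call with a number of a shift or a turn outside -1 to 1 is refused whole. A call with a gripper value outside its range is refused whole. The fingers move at their own pace and stop on an object; "newtons" is the grip in N (left out, the last holds). Time passes only in rows, so rows that do not move let the fingers close, or fill a call up. It gives the time, the measured TCP pose, the force, the opening and the grip force at its end, in the units of the state.
- get_obs(): the state, without advancing time (a new reading comes with each control period).
- cams.read_camera(name): name is "side" or "top"; returns the picture (384x512x3 uint8, red, green, blue); there is no depth.
- cams.camera_params(name): a dict with "K" (3x3 intrinsics, pixels), "k1" (the pictures are not rectified: a ray, as slopes to the right and down, at radius r is drawn at 1 + k1 r^2 times it, then the intrinsics apply), "extrinsics" (4x4, takes a point from camera to world coordinates). Camera axes: x right, y down, z forward; pixel columns grow to the right and rows downward; lengths in m; the calibration is good to about 2 mm. A picture is of the moment at which its call begins. camera_params takes no time and is no camera call.
- job.hand_in(): hands the job in; it is judged then, once.
The state is a dict: "t": time; "q": joint angles; "joint_vel": joint speeds; "joint_torque": joint torques, N m; "eef_pos": TCP position; "tool_rot": TCP orientation; "contact_force": force on the tool from outside, world axes, zero at the start; "torque": the same for the moment, N m; "gripper_width": opening from 0.0 (shut) to 1.0 (fully open); "grasp_force": force on a finger pad.
Only numpy, scipy, OpenCV 4.12 (cv2) and the standard library are available. Lean on these libraries where they do the work, as an engineer would, in place of code of your own. Each camera call takes 0.05 s, during which the arm holds its last target. There are 200 camera calls.

TASK

Make up the stepped plinth for a carved figure: first take the sanding block off the dark plinth base and lay it flat in the middle of the cork mat, then drop the steel ballast into the recess in the base and press it home with the fingertips until it is flush. Then stack all the wooden tiers that are there on the base, largest at the bottom and smallest on top, flat, centred, and with their long sides along the base's long side, so that each one rests wholly on the one below with no edge overhanging; leave the other things on the bench where they are.

Things in the scene. Friction and masses are not known exactly. Their poses are not given: they have to be found in the camera images.
- base: The dark wooden plinth base, a slab 160 x 100 x 30 mm (x, y, z) fixed to the bench; origin at the centre of its underside, x along its long side. In the middle of its top is a rectangular recess, 63 x 43 mm (x, y), 20 mm deep, its floor 10 mm above the bench. The sanding block lies over it at the start.
- ballast: The ballast: a plain steel block 60 x 40 x 20 mm (x, y, z), about 0.36 kg, lying flat on the bench beyond the base; origin at the centre of its underside. It drops into the base's recess loosely, long side along long side (either way round), and its top is then flush with the top of the base.
- sander: The sanding block: cork on a thin grey sole, 95 x 60 x 32 mm (x, y, z), sole down on top of the base at the start; origin at the centre of its underside.
- mat: The cork mat, 150 x 110 x 4 mm (x, y, z), fixed flat on the bench; origin at the centre of its underside.
- tier_A: Plinth tier, a plain solid wooden block 130 x 70 x 34 mm (x, y, z), the largest of up to five; lies flat on the bench at the start, or is absent (None from the start); origin at the centre of its underside.
- tier_B: Plinth tier, a plain solid wooden block 114 x 62 x 30 mm (x, y, z), the second largest of up to five; lies flat on the bench at the start, or is absent (None from the start); origin at the centre of its underside.
- tier_C: Plinth tier, a plain solid wooden block 98 x 54 x 32 mm (x, y, z), the third largest of up to five; lies flat on the bench at the start, or is absent (None from the start); origin at the centre of its underside.
- tier_D: Plinth tier, a plain solid wooden block 82 x 46 x 28 mm (x, y, z), the fourth largest of up to five; lies flat on the bench at the start, or is absent (None from the start); origin at the centre of its underside.
- tier_E: Plinth tier, a plain solid wooden block 66 x 38 x 30 mm (x, y, z), the smallest of up to five; lies flat on the bench at the start, or is absent (None from the start); origin at the centre of its underside.
- glue: White glue bottle with an orange cap, 56 mm across, 170 mm tall; a bystander, to be left alone; origin at the middle of its underside.
- tin: Plain aluminium tin, 76 mm across, 80 mm tall; a bystander, to be left alone; origin at the middle of its underside.
- mug: White mug, 80 mm across, 90 mm tall; a bystander, to be left alone; origin at the middle of its underside.
- tape: Roll of paper tape, 90 mm across, 25 mm high; a bystander, to be left alone; origin at the middle of its underside.
- driver: Screwdriver lying on the bench; a bystander, to be left alone; origin under its middle.
- finial: Turned wooden finial, 48 mm across, 80 mm tall; a bystander, to be left alone; origin at the middle of its underside.
Mind the look-alikes: they are no part of the job. What is shaped like the tier_A but turquoise is not meant.

How it is judged:
By the outcome, as a careful person would: the job done as asked, in the order asked, and still so for the second after the job is handed in, with the robot touching nothing.
Of tier_A, tier_B, tier_C, tier_D, tier_E only 3 to 5 are there at a start; the rules pass over those that are not, and their reading is None.
At some moment in a run one of ballast, sander, tier_E may be knocked a few centimetres aside while the robot is not near it.
It also fails if it takes over 210 s, if anything falls off the work surface, if the arm or the gripper's body presses on something with over 40 N, if the wrist force passes 120 N, or if a joint passes its speed limit or range.

## Working session

There is one attempt and no reset: what is moved stays moved. The work goes in short steps, Python scripts to look and compute and a tool call to move; the robot and the scene stay as the last step left them, time stands still between calls to the robot, and variables do not carry over. Pictures are saved under pics/ and viewed, at most 14 in all, crops included, and the job is handed in when it is done.

Besides the shell and the picture viewer there is one more tool, called after "Request:" as name([rows], argument=value, ...), one row to a line, values as JSON. arm_command: Moves the arm, as the interface text tells. Its arguments: {"type":"object","properties":{"rows":{"type":"array"},"newtons":{"type":"number"}},"required":["rows"]}

```bash
mkdir -p pics; ls; python3 - <<'E'
from station import get_obs,cams,job,bot
import cv2,numpy as np
print(get_obs(),bot.grip_point_offset)
for n in("top","side"):
    im=cams.read_camera(n); cv2.imwrite(f"pics/{n}0.png",im[:,:,::-1]); p=cams.camera_params(n); print(n,p)
E
```

```text
pics
{'t': 0.0, 'q': array([-1.34913307,  0.47779664,  0.02233206,  1.55645477, -0.01148334,
        1.10931657, -0.08311689]), 'joint_vel': array([ 0.00119091,  0.00118912, -0.00153468, -0.00034264, -0.00105235,
       -0.00059574,  0.00103032]), 'joint_torque': array([ 1.38194195e-03, -5.96474218e+01,  1.60888832e+00, -2.81189150e+01,
        1.25205857e-02,  9.26179782e-03, -1.52937213e-05]), 'eef_pos': array([0.21839851, 0.63805783, 0.23032651]), 'tool_rot': array([-7.76531615e-05,  1.64126161e-01,  9.86438924e-01, -9.20312183e-04]), 'contact_force': array([ 0.20501339, -0.43110296,  0.58329077]), 'torque': array([ 0.01772337, -0.02633294, -0.01119347]), 'grasp_force': 0.0, 'gripper_width': 0.9993741519668067} 0.0187
top {'K': array([[385.881789  ,   0.        , 248.90217186],
       [  0.        , 385.881789  , 191.46645474],
       [  0.        ,   0.        ,   1.        ]]), 'k1': 0.04139500571543693, 'extrinsics': array([[ 0.01252757, -0.98679695,  0.16147705,  0.40918388],
       [-0.99991394, -0.01173384,  0.00586817,  0.00769766],
       [-0.00389595, -0.16153667, -0.98685902,  1.21797668],
       [ 0.        ,  0.        ,  0.        ,  1.        ]])}
side {'K': array([[374.05970393,   0.        , 252.22273772],
       [  0.        , 374.05970393, 194.25541206],
       [  0.        ,   0.        ,   1.        ]]), 'k1': -0.06507514330320828, 'extrinsics': array([[-0.99963798,  0.00422739,  0.02657134,  0.55274369],
       [-0.01873675,  0.59937241, -0.80025099,  0.90219214],
       [-0.0193091 , -0.80045915, -0.59907622,  0.70319156],
       [ 0.        ,  0.        ,  0.        ,  1.        ]])}
```

View pics/top0.png

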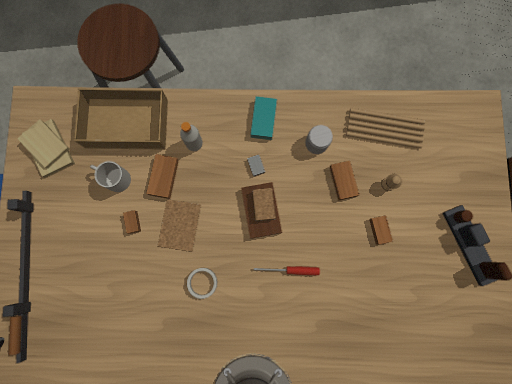

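View pics/side0.png

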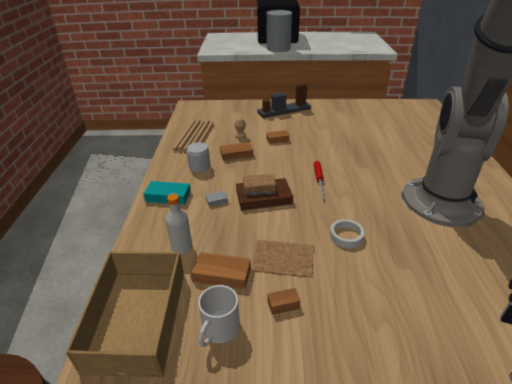

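The top view shows four brown blocks that could be tiers: (162,176), (344,181), (381,230) and (131,222). It also shows a turquoise look-alike at (264,118), the ballast at (256,165), the sander on the base at (262,208) and the mat at (180,226). I'll measure the blocks and confirm them in one enlarged crop.

```bash
cat > h.py <<'E'
import cv2,numpy as np
from station import get_obs,cams,job,bot
P={n:cams.camera_params(n) for n in("top","side")}
def ray(n,uv):
    p=P[n]; K=p["K"]; uv=np.atleast_2d(np.array(uv,float))
    d=cv2.undistortPointsIter(uv.reshape(-1,1,2),K,np.array([p["k1"],0,0,0,0.]),None,None,(3,50,1e-10)).reshape(-1,2)
    R=p["extrinsics"]; return R[:3,3],np.c_[d,np.ones(len(d))]@R[:3,:3].T
def plane(n,uv,z):
    c,d=ray(n,uv); return (c+d*((z-c[2])/d[:,2])[:,None])[:,:2]
def pix(n,X):
    p=P[n]; R=p["extrinsics"]; x=(np.atleast_2d(X)-R[:3,3])@R[:3,:3]
    return cv2.projectPoints(x,np.zeros(3),np.zeros(3),p["K"],np.array([p["k1"],0,0,0,0.]))[0].reshape(-1,2)
def rect(w):  # min-area rect of world pts -> centre, long, short, yaw of long side
    (c,(a,b),t)=cv2.minAreaRect((w*1000).astype(np.float32)); t=np.radians(t)
    if b>a: a,b,t=b,a,t+np.pi/2
    return np.array(c)/1000,a,b,(t+np.pi/2)%np.pi-np.pi/2
E
python3 - <<'E'
from h import *
im=cv2.imread("pics/top0.png"); hsv=cv2.cvtColor(im,cv2.COLOR_BGR2HSV)
for u,v in [(162,176),(344,181),(381,230),(131,222),(256,165),(262,205),(255,226),(180,226),(225,270)]:
    print((u,v),hsv[v,u],plane("top",[u,v],.03).round(3))
cs=[]
for u,v in [(162,176),(344,181),(381,230),(131,222),(256,165),(262,210)]:
    cs.append(cv2.resize(im[v-30:v+30,u-30:u+30],(266,266),interpolation=cv2.INTER_CUBIC))
cv2.imwrite("pics/crop.png",np.vstack([np.hstack(cs[:3]),np.hstack(cs[3:])]))
E
```

```text
(162, 176) [ 14 148 122] [[0.649 0.288]]
(344, 181) [ 13 151 132] [[ 0.64  -0.282]]
(381, 230) [ 14 151 127] [[ 0.489 -0.39 ]]
(131, 222) [ 13 139 121] [[0.504 0.376]]
(256, 165) [ 38   8 123] [[ 0.688 -0.007]]
(262, 205) [ 16 113 126] [[ 0.562 -0.026]]
(255, 226) [ 10 143  80] [[ 0.496 -0.005]]
(180, 226) [ 15 117 133] [[0.494 0.225]]
(225, 270) [ 17 101 141] [[0.363 0.084]]
```

View pics/crop.png

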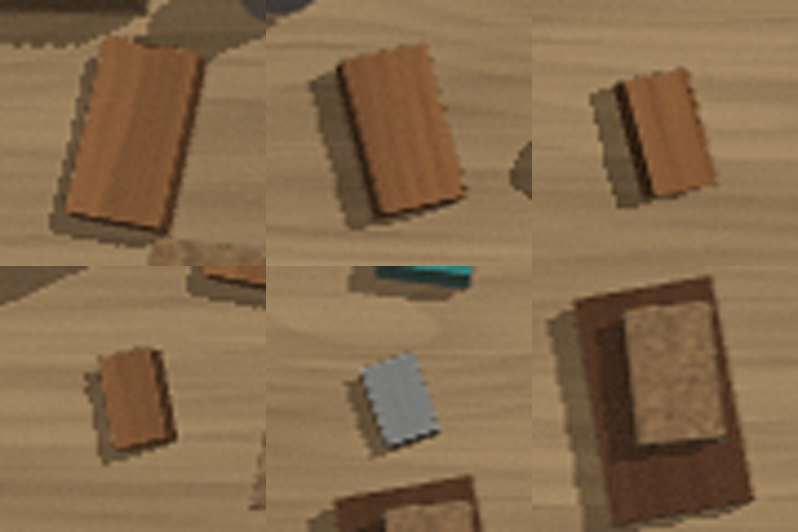

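The crops show four plain brown tier tops, the grey ballast, and the sander on the dark base. The turquoise block is the excluded look-alike. Next I'll measure the centre, size and yaw of each top face from its mask moments.

```bash
cat >> h.py <<'E'
def grab(n):
    return np.ascontiguousarray(cams.read_camera(n)[:,:,::-1])
def topmask(im,kind):
    h,s,v=cv2.split(cv2.cvtColor(cv2.GaussianBlur(im,(3,3),0),cv2.COLOR_BGR2HSV)); h=h.astype(int)
    if kind=="tier": m=(h<16)&(s>125)&(v>92)
    if kind=="steel": m=(s<60)&(v>85)
    if kind=="dark": m=(h<14)&(s>110)&(v>50)&(v<95)
    if kind=="cork": m=(h<20)&(s>95)&(v>95)
    return m.astype(np.uint8)
def moments(m,uv,z,n="top",win=40,fill=False,op=False):
    u,v=map(int,uv); w=np.zeros_like(m); w[v-win:v+win,u-win:u+win]=m[v-win:v+win,u-win:u+win]
    if op: w=cv2.morphologyEx(w,cv2.MORPH_OPEN,np.ones((3,3),np.uint8))
    k,l,st,_=cv2.connectedComponentsWithStats(w,connectivity=4)
    i=1+np.argmax(st[1:,4]) ; b=(l==i).astype(np.uint8)
    if fill:
        c=max(cv2.findContours(b,0,2)[0],key=cv2.contourArea); b[:]=0; cv2.drawContours(b,[cv2.convexHull(c)],-1,1,-1)
    y,x=np.nonzero(b); p=plane(n,np.c_[x,y],z); c=p.mean(0); e,V=np.linalg.eigh(np.cov((p-c).T)); 
    yaw=np.arctan2(V[1,1],V[0,1]); yaw=(yaw+np.pi/2)%np.pi-np.pi/2
    return c.round(4),(np.sqrt(12*e[::-1])*1000).round(1),round(yaw,3)
E
python3 - <<'E'
from h import *
im=cv2.imread("pics/top0.png")
t=topmask(im,"tier")
for uv,z in [((162,176),.034),((344,181),.032),((381,230),.028),((131,222),.03)]: print("tier",uv,moments(t,uv,z,win=32))
print("steel",moments(topmask(im,"steel"),(256,165),.02,win=18))
d=topmask(im,"dark"); print("base",moments(d,(262,210),.03,win=34,fill=True))
h,s,v=cv2.split(cv2.cvtColor(im,cv2.COLOR_BGR2HSV))
c=((v>100)&(s>80)).astype(np.uint8); print("sander",moments(c,(264,205),.062,win=18))
c=((s>107)).astype(np.uint8); print("mat",moments(cv2.medianBlur(c,3),(180,226),.004,win=31,fill=True))
vis=np.dstack([d*255,t*255,topmask(im,"steel")*255]); cv2.imwrite("pics/mask.png",cv2.resize(vis[120:280,90:410],(800,400),interpolation=0))
E
```

```text
tier (162, 176) (array([0.6511, 0.2889]), array([129.2,  71.3]), np.float64(-0.184))
tier (344, 181) (array([ 0.6449, -0.2838]), array([113.1,  59.6]), np.float64(0.247))
tier (381, 230) (array([ 0.4904, -0.3928]), array([81.9, 43.7]), np.float64(0.227))
tier (131, 222) (array([0.506 , 0.3787]), array([64.5, 38.3]), np.float64(0.227))
steel (array([ 0.6915, -0.0057]), array([59.9, 40.6]), np.float64(0.349))
base (array([ 0.5455, -0.0225]), array([160.2,  99. ]), np.float64(0.182))
sander (array([ 0.5642, -0.0416]), array([96.6, 84.8]), np.float64(-0.083))
mat (array([0.5095, 0.2479]), array([172.1, 133.4]), np.float64(0.458))
```

View pics/mask.png

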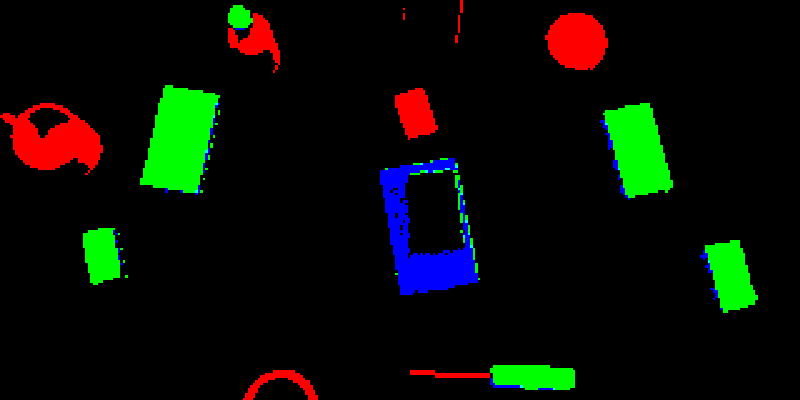

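The sizes match, so the tiers present are A (129x71), B (113x60), D (82x44) and E (64x38), and C is absent. The sander and mat still need clean outlines.

```bash
python3 - <<'E'
from h import *
im=cv2.imread("pics/top0.png"); h,s,v=cv2.split(cv2.cvtColor(im,cv2.COLOR_BGR2HSV))
d=topmask(im,"dark"); u0=232;
c,sz,y=np.array([.5455,-.0225]),0,.182
R=np.array([[np.cos(y),-np.sin(y)],[np.sin(y),np.cos(y)]])
q=np.array([[.076,.047],[-.076,.047],[-.076,-.047],[.076,-.047]])@R.T+c
q=cv2.convexHull(pix("top",np.c_[q,np.full(4,.03)]).astype(np.float32))
w=np.zeros_like(d); cv2.fillConvexPoly(w,q.astype(int),1)
print("sander",moments(((v>92)&(w>0)).astype(np.uint8),(264,205),.062,win=30,op=True))
k=plane("top",[(168,200),(201,206),(194,250),(159,245)],.004); print("mat",k.round(3).tolist(),rect(k))
m=((im[:,:,0]<75)&(s>95)).astype(np.uint8); 
g=cv2.GaussianBlur(s.astype(np.float32),(5,5),0); m=(g>109).astype(np.uint8); print(moments(m,(180,226),.004,win=29,op=True))
print("sander lab",s[200:212,258:268].mean(),g[215:235,170:190].mean(),g[260:275,100:180].mean())
print("glue..",plane("top",[(193,138),(319,139),(110,177),(392,182)],.1).round(3).tolist())
E
```

```text
sander (array([ 0.5622, -0.0304]), array([93.7, 59.5]), np.float64(0.12))
mat [[0.577, 0.271], [0.559, 0.166], [0.422, 0.183], [0.436, 0.292]] (array([0.49960632, 0.22856122]), 143.11317443847656, 110.19169616699219, np.float64(-0.12958822022076522))
(array([0.5012, 0.236 ]), array([159.7, 117.6]), np.float64(0.077))
sander lab 117.75833333333334 118.36692 103.837204
glue.. [[0.753, 0.184], [0.754, -0.194], [0.63, 0.424], [0.625, -0.404]]
```

Request:
arm_command([
  [[85, 0.48, -0.85, 0, 0.56], [85, 0.48, -0.85, 0, 0.56], [85, 0.48, -0.85, 0, 0.56], [85, 0.48, -0.85, 0, 0.56], [85, 0.48, -0.85, 0, 0.56], [85, 0.48, -0.85, 0, 0.56], [85, 0.48, -0.85, 0, 0.56], [85, 0.48, -0.85, 0, 0.56], [85, 0.48, -0.85, 0, 0.56], [85, 0.48, -0.85, 0, 0.56]],
], newtons=40)

```text
t: 1.35
eef_pos: [0.5071, 0.1269, 0.2312]
tool_rot: [-0.0, -0.06, 0.998, 0.0]
contact_force: [-0.7, 0.7, 0.0]
gripper_width: 0.994
grasp_force: 0.0
```

Request:
arm_command([
  [[85, 0.306, -0.874, 0, 0], [85, 0.306, -0.874, 0, 0], [85, 0.306, -0.874, 0, 0], [85, 0, 0, -0.8, 0], [85, 0, 0, -0.8, 0], [85, 0, 0, -0.8, 0], [85, 0, 0, -0.6, 0], [85, 0, 0, -0.25, 0], [85, 0, 0, 0, 0], [85, 0, 0, 0, 0]],
])

```text
t: 2.6
eef_pos: [0.5628, -0.0288, 0.0377]
tool_rot: [0.001, -0.059, 0.998, -0.0]
contact_force: [0.2, -0.4, -1.1]
gripper_width: 0.991
grasp_force: 0.0
```

Request:
arm_command([
  [[40, 0, 0, 0, 0], [40, 0, 0, 0, 0], [40, 0, 0, 0, 0], [40, 0, 0, 0, 0], [40, 0, 0, 0, 0], [40, 0, 0, 0, 0], [40, 0, 0, 0.5, 0], [40, 0, 0, 0.5, 0], [40, 0, 0, 0, 0], [40, 0, 0, 0, 0]],
])

```text
t: 3.85
eef_pos: [0.5613, -0.0285, 0.096]
tool_rot: [-0.0, -0.059, 0.998, 0.0]
contact_force: [-0.9, -0.1, -0.5]
gripper_width: 0.693
grasp_force: 43.9
```

Request:
arm_command([
  [[40, -0.206, 0.858, 0, -0.65], [40, -0.206, 0.858, 0, -0.65], [40, -0.206, 0.858, 0, -0.65], [40, -0.206, 0.858, 0, -0.65], [40, -0.206, 0.858, 0, -0.65], [40, 0, 0, -0.5, 0], [40, 0, 0, -0.5, 0], [40, 0, 0, -0.3, 0], [40, 0, 0, -0.07, 0], [40, 0, 0, 0, 0]],
])

```text
t: 5.1
eef_pos: [0.5002, 0.2285, 0.0142]
tool_rot: [0.0, 0.071, 0.997, -0.0]
contact_force: [0.1, 0.5, -0.3]
gripper_width: 0.692
grasp_force: 43.9
```

Request:
arm_command([
  [[40, 0, 0, 0, 0], [85, 0, 0, 0, 0], [85, 0, 0, 0, 0], [85, 0, 0, 0, 0], [85, 0, 0, 0, 0], [85, 0, 0, 0.6, 0], [85, 0, 0, 0.9, 0], [85, 0, 0, 0.9, 0], [85, 0, 0, 0.9, 0], [85, 0, 0, 0, 0]],
])

```text
t: 6.35
eef_pos: [0.5024, 0.2299, 0.2165]
tool_rot: [0.003, 0.071, 0.997, 0.003]
contact_force: [-0.5, -0.8, -0.2]
gripper_width: 0.995
grasp_force: 0.0
```

```bash
python3 - <<'E'
from h import *
im=grab("top"); cv2.imwrite("pics/top1.png",im); o=get_obs(); print(o["t"],o["eef_pos"].round(4),o["tool_rot"].round(3))
cv2.imwrite("pics/c1.png",cv2.resize(im[130:270,120:320],(800,560),interpolation=cv2.INTER_CUBIC))
t=topmask(im,"tier")
for uv,z in [((162,176),.034),((344,181),.03),((381,230),.028),((131,222),.03)]: print("tier",uv,moments(t,uv,z,win=32))
print("steel",moments(topmask(im,"steel"),(256,165),.02,win=18))
d=topmask(im,"dark"); print("base",moments(d,(262,210),.03,win=34,fill=True))
E
```

```text
6.4 [0.5009 0.2293 0.214 ] [0.002 0.071 0.997 0.001]
tier (162, 176) (array([0.656, 0.285]), array([122.1,  67.7]), np.float64(-0.037))
tier (344, 181) (array([ 0.6451, -0.284 ]), array([113.4,  60.2]), np.float64(0.247))
tier (381, 230) (array([ 0.4905, -0.3926]), array([81.7, 43.6]), np.float64(0.214))
tier (131, 222) (array([0.5983, 0.2933]), array([25.4, 14.9]), np.float64(0.973))
steel (array([ 0.6913, -0.0057]), array([60.9, 40.4]), np.float64(0.326))
base (array([ 0.5454, -0.0224]), array([159.5,  97.8]), np.float64(0.186))
```

View pics/c1.png

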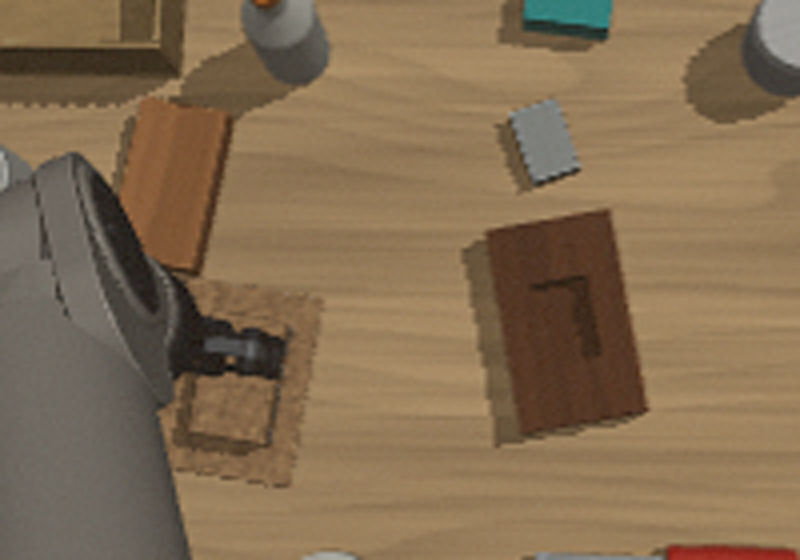

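The crop shows the recess open at about (565,315), the sander on the mat at about (230,410), and the ballast at (545,143). Next is the ballast, gripped high so that it can drop into the recess.

Request:
arm_command([
  [[85, 0.528, -0.653, 0, 0.99], [85, 0.528, -0.653, 0, 0.99], [85, 0.528, -0.653, 0, 0.99], [85, 0.528, -0.653, 0, 0.99], [85, 0.528, -0.653, 0, 0.99], [85, 0.528, -0.653, 0, 0.99], [60, 0, 0, -0.7, 0], [60, 0, 0, -0.7, 0], [60, 0, 0, -0.7, 0], [60, 0, 0, 0, 0]],
])

```text
t: 7.65
eef_pos: [0.6858, -0.0063, 0.0806]
tool_rot: [-0.005, -0.166, 0.986, 0.001]
contact_force: [-0.6, -0.1, 1.2]
gripper_width: 0.7
grasp_force: 0.0
```

Request:
arm_command([
  [[60, 0, 0, -0.4, 0], [60, 0, 0, -0.3, 0], [60, 0, 0, 0, 0], [60, 0, 0, 0, 0], [60, 0, 0, 0, 0], [60, 0, 0, 0, 0], [60, 0, 0, 0, 0], [60, 0, 0, 0, 0], [60, 0, 0, 0, 0], [60, 0, 0, 0, 0]],
])

```text
t: 8.9
eef_pos: [0.6899, -0.0064, 0.0441]
tool_rot: [-0.0, -0.166, 0.986, -0.0]
contact_force: [-0.5, -0.6, 0.7]
gripper_width: 0.701
grasp_force: 0.0
```

```bash
python3 - <<'E'
from h import *
o=get_obs(); q=o["tool_rot"]; print(o["eef_pos"].round(4),2*np.arctan2(q[2],q[1])-np.pi)
im=grab("top");print("steel",moments(topmask(im,"steel"),(256,165),.02,win=18))
c=cv2.imwrite("pics/c2.png",cv2.resize(np.hstack([im[130:200,220:290],grab("side")[165:235,182:252]]),(800,400),interpolation=cv2.INTER_CUBIC))
E
```

```text
[ 0.6899 -0.0064  0.0441] 0.33336542963909555
steel (array([ 0.6925, -0.0051]), array([117.3, 112.7]), np.float64(-0.382))
```

View pics/c2.png

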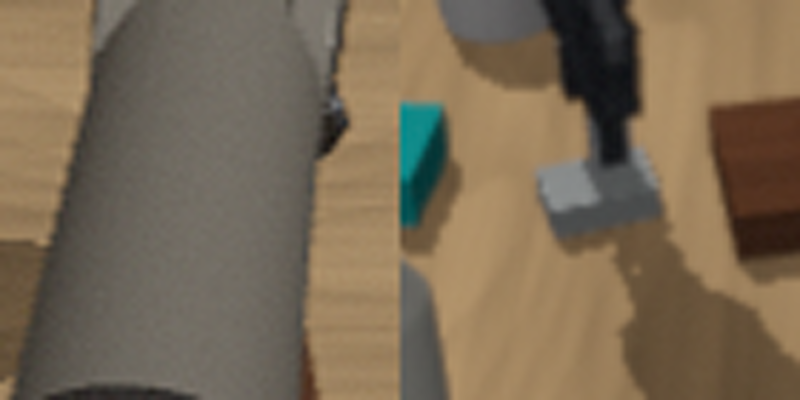

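The side crop shows the gripper lined up over the ballast, which is still in place. I'll descend and grip.

Request:
arm_command([
  [[60, 0.025, 0.01, -0.3, 0], [60, 0, 0, -0.28, 0], [60, 0, 0, 0, 0], [60, 0, 0, 0, 0], [20, 0, 0, 0, 0], [20, 0, 0, 0, 0], [20, 0, 0, 0, 0], [20, 0, 0, 0, 0], [20, 0, 0, 0, 0], [20, 0, 0, 0, 0]],
], newtons=60)

```text
t: 10.25
eef_pos: [0.692, -0.0058, 0.0103]
tool_rot: [0.001, -0.166, 0.986, -0.0]
contact_force: [-2.7, -0.5, 5.1]
gripper_width: 0.448
grasp_force: 61.5
```

Request:
arm_command([
  [[20, 0, 0, 0.5, 0], [20, 0, 0, 0.5, 0], [20, 0, 0, 0.2, 0], [20, 0, 0, 0, 0], [20, 0, 0, 0, 0], [20, 0, 0, 0, 0], [20, 0, 0, 0, 0], [20, 0, 0, 0, 0], [20, 0, 0, 0, 0], [20, 0, 0, 0, 0]],
])

```text
t: 11.5
eef_pos: [0.6915, -0.0058, 0.0813]
tool_rot: [0.0, -0.166, 0.986, 0.0]
contact_force: [-0.3, -0.5, -4.2]
gripper_width: 0.447
grasp_force: 61.9
```

```bash
python3 - <<'E'
from h import *
o=get_obs(); q=o["tool_rot"]; print(o["eef_pos"].round(4),2*np.arctan2(q[2],q[1])-np.pi,o["contact_force"],o["gripper_width"]*85.4)
E
```

```text
[ 0.6915 -0.0058  0.0813] 0.33335062734927545 [-0.3343493  -0.46915406 -4.22555194] 38.165269358803236
```

Request:
arm_command([
  [[20, -0.4, -0.05, 0, -0.3], [20, -0.4, -0.05, 0, -0.3], [20, -0.4, -0.05, 0, -0.3], [20, -0.4, -0.05, 0, -0.3], [20, -0.4, -0.04, 0, -0.3], [20, -0.4, -0.04, 0, -0.37], [20, -0.03, 0, 0, 0], [20, 0, 0, 0, 0], [20, 0, 0, 0, 0], [20, 0, 0, 0, 0]],
])

```text
t: 12.75
eef_pos: [0.5463, -0.0225, 0.0813]
tool_rot: [0.0, -0.092, 0.996, -0.0]
contact_force: [0.4, -0.8, -3.6]
gripper_width: 0.446
grasp_force: 61.8
```

```bash
python3 - <<'E'
from h import *
o=get_obs(); q=o["tool_rot"]; print(o["eef_pos"].round(4),2*np.arctan2(q[2],q[1])-np.pi,o["contact_force"])
im=grab("side"); cv2.imwrite("pics/s3.png",im)
s0=cv2.imread("pics/side0.png")
c=.5455,-.0224; y=.184
def corners(c,y,a,b,z):
    R=np.array([[np.cos(y),-np.sin(y)],[np.sin(y),np.cos(y)]]); return np.c_[np.array([[a,b],[-a,b],[-a,-b],[a,-b]])/2@R.T+c,np.full(4,z)]
v=cv2.resize(im[150:225,220:320],(800,600),interpolation=cv2.INTER_CUBIC)
for k in(corners(c,y,.16,.1,.03),corners(c,y,.063,.043,.03)):
    p=(pix("side",k)-[220,150]+.5)*8-.5; cv2.polylines(v,[np.int32(p.round())],True,(0,255,0),1)
cv2.imwrite("pics/c3.png",v)
E
```

```text
[ 0.5463 -0.0225  0.0813] 0.18407195364082884 [ 0.35625316 -0.77880899 -3.6024432 ]
```

View pics/c3.png

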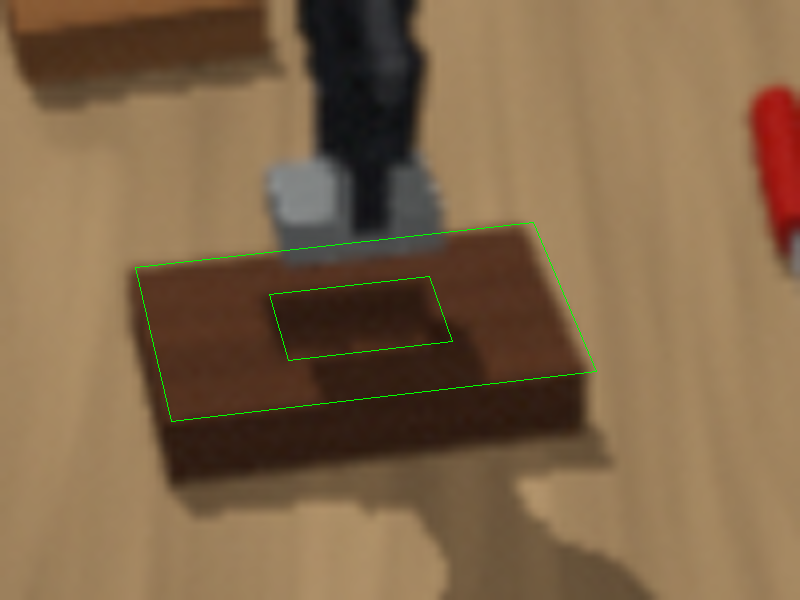

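The crop shows the ballast held over the base. The base's real edges lie a few pixels left of the green prediction. I'll compare the ballast in the hand in this same view.

```bash
python3 - <<'E'
from h import *
def corners(c,y,a,b,z):
    R=np.array([[np.cos(y),-np.sin(y)],[np.sin(y),np.cos(y)]]); return np.c_[np.array([[a,b],[-a,b],[-a,-b],[a,-b]])/2@R.T+c,np.full(4,z)]
f=lambda k:((pix("side",k)-[220,150]+.5)*8-.5).round(0).tolist()
inv=lambda p,z:plane("side",(np.array(p)+.5)/8-.5+[220,150],z).round(4).tolist()
print("ballast pred",f(corners((.5463,-.0225),.184,.06,.04,.071)), f(corners((.5463,-.0225),.184,.06,.04,.091)))
print("bal front corners",inv([(285,263),(443,249)],.071))
print("base cor",inv([(133,268),(526,224),(585,374),(168,423)],.03), corners((.5455,-.0224),.184,.16,.1,.03)[:,:2].round(4).tolist())
print("base bot",inv([(585,430),(173,484)],0.0))
print("recess",inv([(267,296),(428,278),(286,360)],.03),corners((.5455,-.0224),.184,.063,.043,.03)[:,:2].round(4).tolist())
E
```

```text
ballast pred [[288.0, 268.0], [447.0, 250.0], [425.0, 191.0], [269.0, 208.0]] [[287.0, 223.0], [448.0, 205.0], [426.0, 147.0], [269.0, 163.0]]
bal front corners [[0.5731, -0.0003], [0.5148, -0.0088]]
base cor [[0.634, -0.056], [0.4788, -0.0851], [0.462, 0.014], [0.6159, 0.0426]] [[0.615, 0.0414], [0.4577, 0.0121], [0.476, -0.0862], [0.6333, -0.0569]]
base bot [[0.4603, 0.0095], [0.6153, 0.0411]]
recess [[0.5811, -0.0367], [0.5187, -0.0482], [0.5733, 0.0045]] [[0.5725, 0.0045], [0.5106, -0.007], [0.5185, -0.0493], [0.5804, -0.0378]]
```

Request:
arm_command([
  [[20, 0, 0.01, -0.3, 0], [20, 0, 0, -0.3, 0], [20, 0, 0, -0.05, 0], [20, 0, 0, 0, 0], [20, 0, 0, 0, 0], [20, 0, 0, -0.03, 0], [20, 0, 0, -0.03, 0], [20, 0, 0, -0.03, 0], [20, 0, 0, 0, 0], [20, 0, 0, 0, 0]],
])

```text
t: 14.05
eef_pos: [0.5457, -0.022, 0.0369]
tool_rot: [-0.0, -0.092, 0.996, 0.0]
contact_force: [0.9, -0.1, -3.7]
gripper_width: 0.445
grasp_force: 61.8
```

Request:
arm_command([
  [[20, 0, 0, -0.02, 0], [20, 0, 0, -0.02, 0], [20, 0, 0, -0.02, 0], [20, 0, 0, 0, 0], [20, 0, 0, 0, 0], [20, 0, 0, 0, 0], [20, 0, 0, 0, 0], [20, 0, 0, 0, 0], [20, 0, 0, 0, 0], [20, 0, 0, 0, 0]],
])

```text
t: 15.3
eef_pos: [0.5456, -0.0219, 0.0333]
tool_rot: [-0.0, -0.092, 0.996, 0.0]
contact_force: [-0.7, 0.9, -3.8]
gripper_width: 0.448
grasp_force: 61.8
```

Request:
arm_command([
  [[60, 0, 0, 0, 0], [60, 0, 0, 0, 0], [60, 0, 0, 0, 0], [60, 0, 0, 0.3, 0], [0, 0, 0, 0.3, 0], [0, 0, 0, 0, 0], [0, 0, 0, 0, 0], [0, 0, 0, 0, 0], [0, 0, 0, 0, 0], [0, 0, 0, 0, 0]],
], newtons=40)

```text
t: 16.55
eef_pos: [0.5455, -0.022, 0.069]
tool_rot: [-0.0, -0.092, 0.996, -0.0]
contact_force: [-0.5, -0.6, -0.9]
gripper_width: -0.003
grasp_force: 0.0
```

```bash
python3 - <<'E'
from h import *
o=get_obs(); print(o["eef_pos"].round(4),o["contact_force"],o["gripper_width"])
im=grab("side"); cv2.imwrite("pics/c4.png",cv2.resize(im[150:225,220:320],(800,600),interpolation=cv2.INTER_CUBIC))
E
```

```text
[ 0.5455 -0.022   0.069 ] [-0.45959364 -0.57767807 -0.94748688] -0.002510913058854819
```

View pics/c4.png

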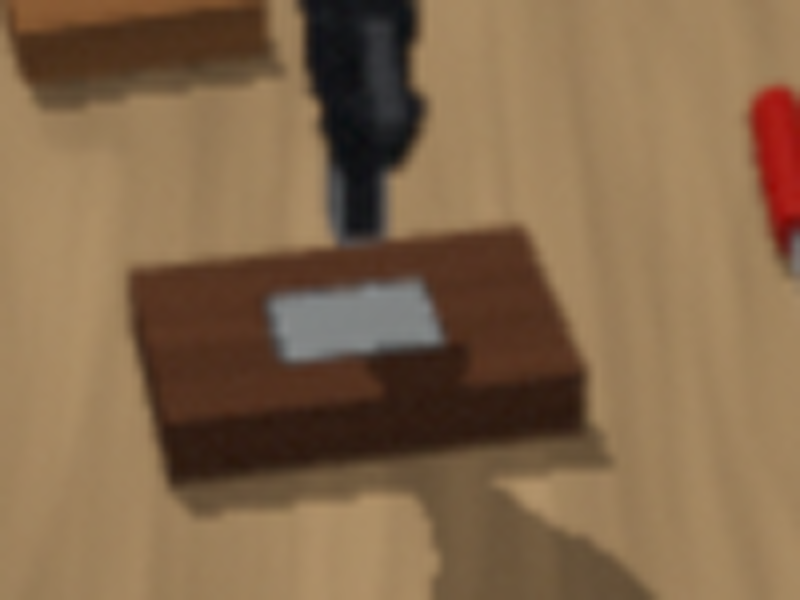

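The ballast has dropped in and looks flush, with its centre at about (355,322). I'll press it home.

Request:
arm_command([
  [[0, 0, 0, -0.4, 0], [0, 0, 0, -0.19, 0], [0, 0, 0, 0, 0], [0, 0, 0, -0.02, 0], [0, 0, 0, -0.02, 0], [0, 0, 0, -0.02, 0], [0, 0, 0, 0, 0], [0, 0, 0, 0, 0], [0, 0, 0, 0, 0], [0, 0, 0, 0, 0]],
])

```text
t: 17.85
eef_pos: [0.5457, -0.0219, 0.0303]
tool_rot: [0.0, -0.092, 0.996, 0.0]
contact_force: [0.3, 0.7, 0.1]
gripper_width: -0.0
grasp_force: 0.0
```

Request:
arm_command([
  [[0, 0, 0, -0.02, 0], [0, 0, 0, -0.02, 0], [0, 0, 0, 0, 0], [0, 0, 0, 0, 0], [0, 0, 0, 0, 0], [0, 0, 0, 0, 0], [0, 0, 0, 0, 0], [0, 0, 0, 0, 0], [0, 0, 0, 0, 0], [0, 0, 0, 0, 0]],
])

```text
t: 19.1
eef_pos: [0.5458, -0.022, 0.03]
tool_rot: [0.0, -0.091, 0.996, 0.001]
contact_force: [-7.6, 0.8, 24.7]
gripper_width: -0.002
grasp_force: 12.6
```

Request:
arm_command([
  [[0, 0, 0, 0.3, 0], [0, 0, 0, 0.9, 0], [85, 0, 0, 0.9, 0], [85, 0, 0, 0.9, 0], [85, 0, -0.5, 0, -0.77], [85, 0, -0.5, 0, -0.77], [85, 0, 0, 0, -0.77], [85, 0, 0, 0, -0.77], [85, 0, 0, 0, -0.77], [85, 0, 0, 0, -0.75]],
])

```text
t: 20.35
eef_pos: [0.5448, -0.083, 0.207]
tool_rot: [-0.001, 0.094, 0.996, -0.0]
contact_force: [-0.5, -0.4, -0.2]
gripper_width: 0.993
grasp_force: 0.0
```

```bash
python3 - <<'E'
from h import *
o=get_obs(); q=o["tool_rot"]; print(o["eef_pos"].round(4),2*np.arctan2(q[2],q[1])-np.pi)
im=grab("top"); cv2.imwrite("pics/top5.png",im)
t=topmask(im,"tier")
for uv,z in [((162,176),.034),((344,181),.03),((381,230),.028),((131,222),.03)]: print("tier",uv,moments(t,uv,z,win=32))
h,s,v=cv2.split(cv2.cvtColor(im,cv2.COLOR_BGR2HSV))
cv2.imwrite("pics/c5.png",cv2.resize(im[130:280,100:300],(800,600),interpolation=cv2.INTER_CUBIC))
E
```

```text
[ 0.5448 -0.083   0.207 ] -0.18818212865444917
tier (162, 176) (array([0.6508, 0.2875]), array([128.8,  73.8]), np.float64(-0.19))
tier (344, 181) (array([ 0.6437, -0.2853]), array([111.2,  58.5]), np.float64(0.185))
tier (381, 230) (array([ 0.4904, -0.3926]), array([81.7, 44. ]), np.float64(0.215))
tier (131, 222) (array([0.506 , 0.3782]), array([65.1, 38.4]), np.float64(0.205))
```

View pics/c5.png

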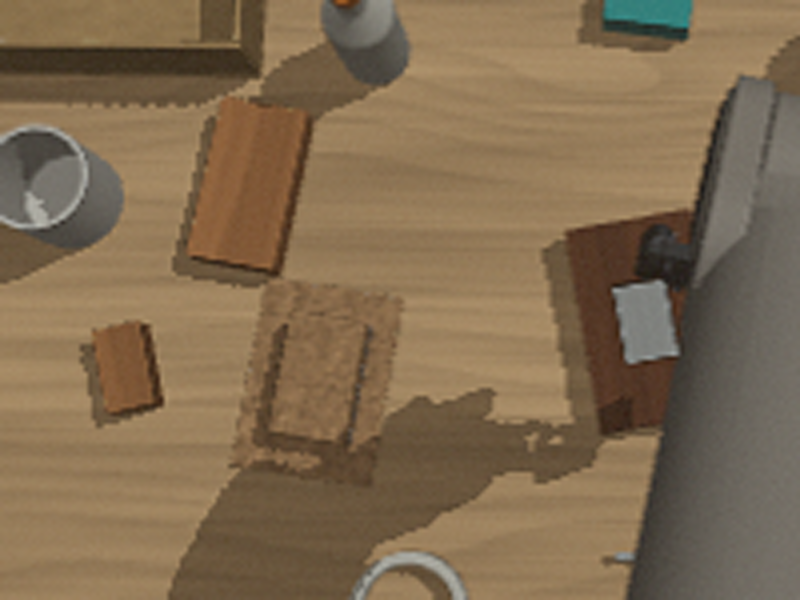

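The crop shows the sander near the middle of the mat, at about (320,382), with A at (250,185) and E at (126,367) undisturbed. Next is tier A.

Request:
arm_command([
  [[85, 0.253, 0.885, 0, 0], [85, 0.253, 0.885, 0, 0], [85, 0.253, 0.885, 0, 0], [85, 0.253, 0.885, 0, 0], [85, 0.253, 0.885, 0, 0], [85, 0.253, 0.885, 0, 0], [85, 0.253, 0.885, 0, 0], [85, 0, 0, -0.8, 0], [85, 0, 0, -0.8, 0], [85, 0, 0, -0.6, 0]],
])

```text
t: 21.65
eef_pos: [0.6509, 0.2883, 0.0726]
tool_rot: [-0.001, 0.092, 0.996, -0.001]
contact_force: [0.5, -0.1, -1.4]
gripper_width: 0.995
grasp_force: 0.0
```

Request:
arm_command([
  [[85, 0, 0, 0, 0], [85, 0, 0, 0, 0], [85, 0, 0, 0, 0], [85, 0, 0, 0, 0], [85, 0, 0, 0, 0], [85, 0, 0, 0, 0], [85, 0, 0, 0, 0], [85, 0, 0, 0, 0], [85, 0, 0, 0, 0], [85, 0, 0, 0, 0]],
])

```text
t: 22.9
eef_pos: [0.6519, 0.2898, 0.0759]
tool_rot: [-0.0, 0.092, 0.996, 0.0]
contact_force: [-0.6, 0.4, -0.4]
gripper_width: 0.995
grasp_force: 0.0
```

```bash
python3 - <<'E'
from h import *
o=get_obs(); q=o["tool_rot"]; print(o["eef_pos"].round(4),2*np.arctan2(q[2],q[1])-np.pi)
f=lambda p,z:rect(plane("top",(np.array(p)+.5)/4-.5+[100,130],z))
print(f([(265,280),(402,296),(375,485),(235,465)],.004),f([(286,318),(370,330),(355,443),(270,437)],.036))
E
```

```text
[0.6519 0.2898 0.0759] -0.18422748035143677
(array([0.49876324, 0.23179214]), 148.94737243652344, 110.11915588378906, np.float64(-0.10715255277544689)) (array([0.49636441, 0.22479172]), 91.30321502685547, 65.3698501586914, np.float64(-0.08662224393202678))
```

Request:
arm_command([
  [[85, -0.01, -0.02, -0.5, 0], [85, 0, 0, -0.5, 0], [85, 0, 0, -0.23, 0], [85, 0, 0, 0, 0], [85, 0, 0, 0, 0], [60, 0, 0, 0, 0], [60, 0, 0, 0, 0], [60, 0, 0, 0, 0], [60, 0, 0, 0, 0], [60, 0, 0, 0, 0]],
], newtons=60)

```text
t: 24.15
eef_pos: [0.6525, 0.2893, 0.004]
tool_rot: [0.001, 0.092, 0.996, 0.001]
contact_force: [-0.5, -0.7, 4.3]
gripper_width: 0.809
grasp_force: 70.1
```

Request:
arm_command([
  [[60, 0, 0, 0.3, 0], [60, 0, 0, 0.6, 0], [60, 0, 0, 0.8, 0], [60, 0, 0, 0.8, 0], [60, 0, 0, 0, 0], [60, 0, 0, 0, 0], [60, 0, 0, 0, 0], [60, 0, 0, 0, 0], [60, 0, 0, 0, 0], [60, 0, 0, 0, 0]],
])

```text
t: 25.4
eef_pos: [0.6513, 0.2884, 0.1518]
tool_rot: [-0.0, 0.092, 0.996, -0.0]
contact_force: [-0.2, 0.6, -2.9]
gripper_width: 0.811
grasp_force: 69.2
```

Request:
arm_command([
  [[60, -0.293, -0.863, 0, 0.767], [60, -0.293, -0.863, 0, 0.767], [60, -0.293, -0.863, 0, 0.767], [60, -0.293, -0.863, 0, 0.767], [60, -0.293, -0.863, 0, 0.767], [60, -0.293, -0.863, 0, 0.767], [60, 0, 0, -0.7, 0], [60, 0, 0, -0.7, 0], [60, 0, 0, -0.35, 0], [60, 0, 0, 0, 0]],
])

```text
t: 26.65
eef_pos: [0.5448, -0.0223, 0.0459]
tool_rot: [-0.002, -0.092, 0.996, -0.0]
contact_force: [-0.2, -1.0, -2.1]
gripper_width: 0.806
grasp_force: 69.1
```

Request:
arm_command([
  [[60, 0, 0, 0, 0], [60, 0, 0, 0, 0], [60, 0, 0, 0, 0], [60, 0, 0, 0, 0], [60, 0, 0, 0, 0], [60, 0, 0, 0, 0], [60, 0, 0, 0, 0], [60, 0, 0, 0, 0], [60, 0, 0, 0, 0], [60, 0, 0, 0, 0]],
])

```text
t: 27.9
eef_pos: [0.5458, -0.0222, 0.0471]
tool_rot: [-0.0, -0.092, 0.996, -0.0]
contact_force: [0.2, 0.4, -2.1]
gripper_width: 0.806
grasp_force: 69.1
```

```bash
cat > w.py <<'E'
from h import *
o=get_obs(); q=o["tool_rot"]; print(o["eef_pos"].round(4),round(2*np.arctan2(q[2],q[1])-np.pi,4),o["contact_force"].round(1))
E
python3 w.py
```

```text
[ 0.5458 -0.0222  0.0471] 0.1839 [ 0.2  0.4 -2.1]
```

Request:
arm_command([
  [[60, 0, 0, -0.1, 0], [60, 0, 0, -0.1, 0], [60, 0, 0, -0.02, 0], [60, 0, 0, 0, 0], [60, 0, 0, 0, 0], [60, 0, 0, 0, 0], [60, 0, 0, 0, 0], [60, 0, 0, 0, 0], [60, 0, 0, 0, 0], [60, 0, 0, 0, 0]],
])

```text
t: 29.15
eef_pos: [0.5457, -0.0221, 0.034]
tool_rot: [-0.0, -0.092, 0.996, 0.0]
contact_force: [-3.7, -0.1, 5.5]
gripper_width: 0.806
grasp_force: 70.0
```

Request:
arm_command([
  [[85, 0, 0, 0, 0], [85, 0, 0, 0, 0], [85, 0, 0, 0.3, 0], [85, 0, 0, 0.9, 0], [85, 0, 0, 0.9, 0], [85, 0.33, -0.87, 0, 0.16], [85, 0.33, -0.87, 0, 0.16], [85, 0.33, -0.87, 0, 0.16], [85, 0.33, -0.87, 0, 0.16], [85, 0.33, -0.87, 0, 0.15]],
])

```text
t: 30.4
eef_pos: [0.6456, -0.2848, 0.1615]
tool_rot: [0.001, -0.124, 0.992, -0.0]
contact_force: [0.8, 1.5, 0.9]
gripper_width: 1.001
grasp_force: 0.0
```

Request:
arm_command([
  [[85, 0, 0, -0.5, 0], [85, 0, 0, 0, 0], [85, 0, 0, 0, 0], [85, 0, 0, 0, 0], [85, 0, 0, 0, 0], [85, 0, 0, 0, 0], [85, 0, 0, 0, 0], [85, 0, 0, 0, 0], [85, 0, 0, 0, 0], [85, 0, 0, 0, 0]],
])

```text
t: 31.65
eef_pos: [0.6448, -0.2832, 0.1299]
tool_rot: [-0.0, -0.123, 0.992, 0.0]
contact_force: [0.7, 0.5, 0.1]
gripper_width: 0.996
grasp_force: 0.0
```

```bash
cat >> w.py <<'E'
im=grab("top"); sd=grab("side"); cv2.imwrite("pics/t%.0f.png"%o["t"],im); cv2.imwrite("pics/s%.0f.png"%o["t"],sd)
t=topmask(im,"tier"); hs=dict(A=.034,B=.03,D=.028,E=.03)
for k,uv in dict(A=(162,176),B=(344,181),D=(381,230),E=(131,222)).items():
    try: print(k,moments(t,uv,hs[k],win=32))
    except Exception: print(k,"no")
E
python3 w.py; python3 - <<'E'
from h import *
import glob,os
f=max(glob.glob("pics/t[0-9]*.png"),key=os.path.getmtime); im=cv2.imread(f); t=topmask(im,"tier")
print("A on base",moments(t,(262,205),.064,win=36)); print("base",moments(cv2.bitwise_or(topmask(im,"dark"),t),(262,205),.03,win=36,fill=True))
cv2.imwrite("pics/c6.png",cv2.resize(np.hstack([im[160:260,200:300],cv2.imread(f.replace("/t","/s"))[140:240,220:320]]),(800,400),interpolation=cv2.INTER_CUBIC))
E
```

```text
[ 0.6448 -0.2832  0.1299] 0.2471 [0.7 0.5 0.1]
A no
B (array([ 0.6251, -0.283 ]), array([67.6, 44.7]), np.float64(-0.382))
D no
E (array([0.5057, 0.3782]), array([65.1, 38.3]), np.float64(0.209))
A on base (array([ 0.5545, -0.0162]), array([138.2,  68.8]), np.float64(0.074))
base (array([ 0.5461, -0.0235]), array([160.1,  98.6]), np.float64(0.193))
```

View pics/c6.png

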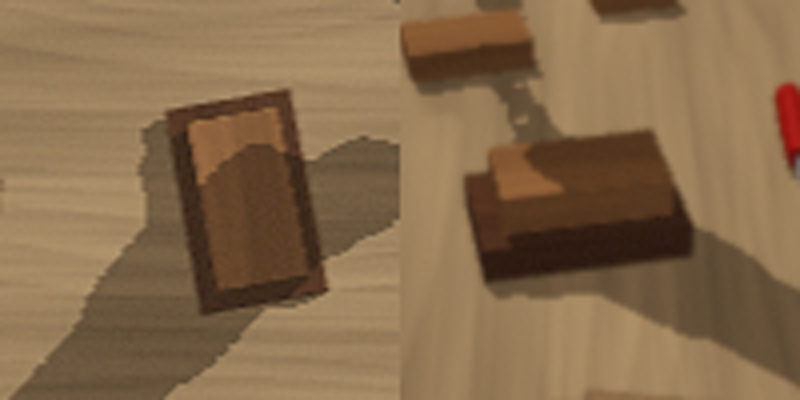

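The crop shows A sitting on the base, partly in the arm's shadow. I'll compute its corners to compare.

```bash
python3 - <<'E'
from h import *
f=lambda p,z:plane("top",(np.array(p)+.5)/4-.5+[200,160],z)
for p,z in (([(187,123),(280,107),(312,276),(218,293)],.064),([(165,110),(290,90),(327,290),(203,313)],.03)):
    w=f(p,z); print(w.mean(0).round(4),rect(w))
E
```

```text
[ 0.5439 -0.0252] (array([ 0.54406586, -0.02525374]), 130.34054565429688, 71.63006591796875, np.float64(0.19066718732097354))
[ 0.5474 -0.0238] (array([ 0.54797137, -0.02408144]), 160.30691528320312, 99.04190063476562, np.float64(0.1948494654311046))
```

Request:
arm_command([
  [[85, 0.01, -0.015, -0.8, 0], [85, 0, 0, -0.8, 0], [85, 0, 0, -0.5, 0], [85, 0, 0, 0, 0], [85, 0, 0, 0, 0], [85, 0, 0, 0, 0], [50, 0, 0, 0, 0], [50, 0, 0, 0, 0], [50, 0, 0, 0, 0], [50, 0, 0, 0, 0]],
])

```text
t: 33.0
eef_pos: [0.6463, -0.2842, 0.0054]
tool_rot: [0.001, -0.123, 0.992, -0.0]
contact_force: [-1.0, 0.6, 6.4]
gripper_width: 0.711
grasp_force: 67.3
```

Request:
arm_command([
  [[50, 0, 0, 0, 0], [50, 0, 0, 0, 0], [50, 0, 0, 0.5, 0], [50, 0, 0, 0.8, 0], [50, 0, 0, 0.8, 0], [50, 0, 0, 0.8, 0], [50, 0, 0, 0, 0], [50, 0, 0, 0, 0], [50, 0, 0, 0, 0], [50, 0, 0, 0, 0]],
])

```text
t: 34.25
eef_pos: [0.6447, -0.2837, 0.1763]
tool_rot: [-0.001, -0.123, 0.992, 0.001]
contact_force: [-0.6, -0.1, -2.1]
gripper_width: 0.712
grasp_force: 66.4
```

Request:
arm_command([
  [[50, -0.275, 0.727, 0, -0.132], [50, -0.275, 0.727, 0, -0.132], [50, -0.275, 0.727, 0, -0.132], [50, -0.275, 0.727, 0, -0.132], [50, -0.275, 0.727, 0, -0.132], [50, -0.275, 0.727, 0, -0.13], [50, 0, 0, -0.6, 0], [50, 0, 0, -0.6, 0], [50, 0, 0, -0.4, 0], [50, 0, 0, 0, 0]],
])

```text
t: 35.5
eef_pos: [0.5447, -0.0224, 0.08]
tool_rot: [-0.002, -0.092, 0.996, -0.0]
contact_force: [-1.1, 0.4, -1.5]
gripper_width: 0.714
grasp_force: 66.2
```

Request:
arm_command([
  [[50, 0, 0, 0, 0], [50, 0, 0, 0, 0], [50, 0, 0, 0, 0], [50, 0, 0, 0, 0], [50, 0, 0, 0, 0], [50, 0, 0, 0, 0], [50, 0, 0, 0, 0], [50, 0, 0, 0, 0], [50, 0, 0, 0, 0], [50, 0, 0, 0, 0]],
])

```text
t: 36.75
eef_pos: [0.5464, -0.0223, 0.0819]
tool_rot: [-0.0, -0.092, 0.996, 0.0]
contact_force: [0.0, 0.6, -1.1]
gripper_width: 0.711
grasp_force: 66.2
```

```bash
head -2 w.py|python3 -
```

```text
[ 0.5464 -0.0223  0.0819] 0.1839 [ 0.   0.6 -1.1]
```

Request:
arm_command([
  [[50, -0.01, 0, -0.1, 0], [50, 0, 0, -0.1, 0], [50, 0, 0, -0.03, 0], [50, 0, 0, 0, 0], [50, 0, 0, 0, 0], [50, 0, 0, 0, 0], [50, 0, 0, 0, 0], [50, 0, 0, 0, 0], [50, 0, 0, 0, 0], [50, 0, 0, 0, 0]],
])

```text
t: 38.0
eef_pos: [0.5456, -0.0223, 0.0693]
tool_rot: [-0.0, -0.092, 0.996, 0.0]
contact_force: [-7.2, 0.7, 18.1]
gripper_width: 0.714
grasp_force: 68.6
```

Request:
arm_command([
  [[85, 0, 0, 0, 0], [85, 0, 0, 0, 0], [85, 0, 0, 0.3, 0], [85, 0, 0, 0.9, 0], [85, 0, 0, 0.8, 0], [85, -0.184, -0.9, 0, 0.08], [85, -0.184, -0.9, 0, 0.08], [85, -0.184, -0.9, 0, 0.08], [85, -0.184, -0.9, 0, 0.08], [85, -0.184, -0.9, 0, 0.08]],
])

```text
t: 39.25
eef_pos: [0.4904, -0.2941, 0.1894]
tool_rot: [0.001, -0.108, 0.994, -0.0]
contact_force: [1.2, -0.5, -0.6]
gripper_width: 0.995
grasp_force: 0.0
```

Request:
arm_command([
  [[85, 0, -0.9, 0, 0.03], [85, 0, -0.77, 0, 0], [75, 0, 0, -0.5, 0], [75, 0, 0, -0.5, 0], [75, 0, 0, -0.5, 0], [75, 0, 0, 0, 0], [75, 0, 0, 0, 0], [75, 0, 0, 0, 0], [75, 0, 0, 0, 0], [75, 0, 0, 0, 0]],
])

```text
t: 40.5
eef_pos: [0.4909, -0.3926, 0.0986]
tool_rot: [0.0, -0.109, 0.994, -0.0]
contact_force: [-0.4, -0.6, -0.1]
gripper_width: 0.875
grasp_force: 0.0
```

```bash
python3 w.py; python3 - <<'E'
from h import *
import glob,os
f=max(glob.glob("pics/t[0-9]*.png"),key=os.path.getmtime); im=cv2.imread(f)
cv2.imwrite("pics/c7.png",cv2.resize(np.hstack([im[160:260,200:300],cv2.imread(f.replace("/t","/s"))[130:230,220:320]]),(800,400),interpolation=cv2.INTER_CUBIC))
E
```

```text
[ 0.4909 -0.3926  0.0986] 0.2184 [-0.4 -0.6 -0.1]
A no
B no
D (array([ 0.5177, -0.3862]), array([43.4, 26.2]), np.float64(-1.348))
E (array([0.5058, 0.3782]), array([64.9, 38.2]), np.float64(0.218))
```

View pics/c7.png

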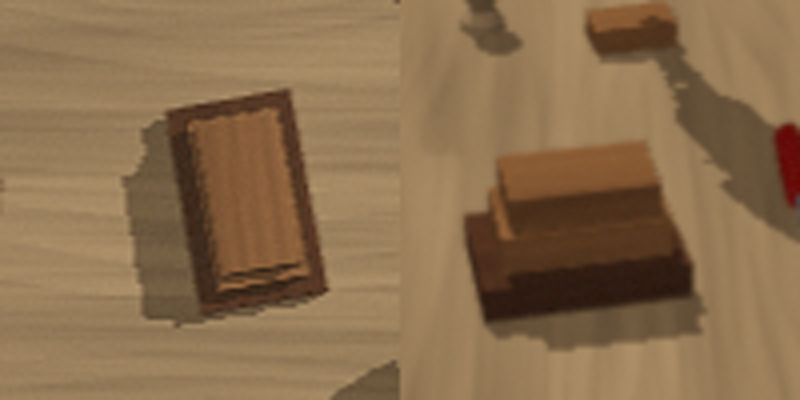

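The crop shows B sitting on A with ledges on both sides. Next I'll measure B's top while taking D.

```bash
python3 - <<'E'
from h import *
import glob,os
f=max(glob.glob("pics/t[0-9]*.png"),key=os.path.getmtime); im=cv2.imread(f); t=topmask(im,"tier")
for op in(0,1):print("B",moments(t,(262,200),.094,win=34,op=op)); 
print("base",moments(cv2.bitwise_or(topmask(im,"dark"),t),(262,205),.03,win=36,fill=True))
sd=cv2.imread(f.replace("/t","/s")); g=lambda p,z:plane("side",(np.array(p)+.5)/4-.5+[120,130],z)
print("side B",rect(g([(498,157),(645,141),(660,187),(507,203)],.094)),"A front",g([(512,240),(672,222)],.064),"base",rect(g([(465,214),(465,214),(690,262),(483,290)],.03)))
E
```

```text
B (array([ 0.5456, -0.0254]), array([122.9,  66.8]), np.float64(0.244))
B (array([ 0.5461, -0.0252]), array([121.5,  67.1]), np.float64(0.238))
base (array([ 0.5459, -0.0235]), array([160.6,  99.8]), np.float64(0.189))
side B (array([ 0.54669855, -0.01878059]), 114.68294525146484, 62.70631790161133, np.float64(0.17386557031977268)) A front [[0.59486183 0.02584164]
 [0.47775876 0.00427993]] base (array([ 0.55027606, -0.02350642]), 156.7834014892578, 98.43305969238281, np.float64(0.21201485359245353))
```

Request:
arm_command([
  [[75, 0, 0, -0.6, 0], [75, 0, 0, -0.6, 0], [75, 0, 0, -0.38, 0], [75, 0, 0, 0, 0], [75, 0, 0, 0, 0], [30, 0, 0, 0, 0], [30, 0, 0, 0, 0], [30, 0, 0, 0, 0], [30, 0, 0, 0, 0], [30, 0, 0, 0, 0]],
])

```text
t: 41.85
eef_pos: [0.4915, -0.3931, 0.0047]
tool_rot: [0.001, -0.109, 0.994, -0.001]
contact_force: [-0.9, 1.3, 6.5]
gripper_width: 0.525
grasp_force: 63.0
```

Request:
arm_command([
  [[30, 0, 0, 0, 0], [30, 0, 0, 0, 0], [30, 0, 0, 0.5, 0], [30, 0, 0, 0.8, 0], [30, 0, 0, 0.9, 0], [30, 0, 0, 0.9, 0], [30, 0, 0, 0, 0], [30, 0, 0, 0, 0], [30, 0, 0, 0, 0], [30, 0, 0, 0, 0]],
])

```text
t: 43.1
eef_pos: [0.49, -0.392, 0.1879]
tool_rot: [-0.001, -0.109, 0.994, 0.001]
contact_force: [0.0, 0.1, -0.4]
gripper_width: 0.524
grasp_force: 62.1
```

Request:
arm_command([
  [[30, 0.133, 0.881, 0, -0.061], [30, 0.133, 0.881, 0, -0.061], [30, 0.133, 0.881, 0, -0.061], [30, 0.133, 0.881, 0, -0.061], [30, 0.133, 0.881, 0, -0.061], [30, 0.133, 0.881, 0, -0.061], [30, 0.133, 0.881, 0, -0.061], [30, 0, 0, -0.5, 0], [30, 0, 0, -0.5, 0], [30, 0, 0, -0.2, 0]],
])

```text
t: 44.35
eef_pos: [0.5452, -0.0225, 0.1153]
tool_rot: [-0.002, -0.092, 0.996, -0.0]
contact_force: [0.4, -0.4, -1.0]
gripper_width: 0.525
grasp_force: 62.1
```

Request:
arm_command([
  [[30, 0, 0, 0, 0], [30, 0, 0, 0, 0], [30, 0, 0, 0, 0], [30, 0, 0, 0, 0], [30, 0, 0, 0, 0], [30, 0, 0, 0, 0], [30, 0, 0, 0, 0], [30, 0, 0, 0, 0], [30, 0, 0, 0, 0], [30, 0, 0, 0, 0]],
])

```text
t: 45.6
eef_pos: [0.5465, -0.0225, 0.1173]
tool_rot: [-0.0, -0.092, 0.996, 0.0]
contact_force: [0.7, -0.3, -0.7]
gripper_width: 0.528
grasp_force: 62.1
```

```bash
head -2 w.py|python3 -
```

```text
[ 0.5465 -0.0225  0.1173] 0.1842 [ 0.7 -0.3 -0.7]
```

Lower to about 0.099.

Request:
arm_command([
  [[30, -0.013, 0.005, -0.1, 0], [30, 0, 0, -0.1, 0], [30, 0, 0, -0.09, 0], [30, 0, 0, 0, 0], [30, 0, 0, 0, 0], [30, 0, 0, 0, 0], [30, 0, 0, 0, 0], [30, 0, 0, 0, 0], [30, 0, 0, 0, 0], [30, 0, 0, 0, 0]],
])

```text
t: 46.85
eef_pos: [0.5457, -0.0222, 0.0999]
tool_rot: [-0.0, -0.092, 0.996, 0.0]
contact_force: [0.3, -0.5, -0.8]
gripper_width: 0.517
grasp_force: 62.1
```

Request:
arm_command([
  [[30, 0, 0, -0.015, 0], [30, 0, 0, -0.01, 0], [30, 0, 0, 0, 0], [30, 0, 0, 0, 0], [30, 0, 0, 0, 0], [30, 0, 0, 0, 0], [30, 0, 0, 0, 0], [30, 0, 0, 0, 0], [30, 0, 0, 0, 0], [30, 0, 0, 0, 0]],
])

```text
t: 48.1
eef_pos: [0.5457, -0.0222, 0.0987]
tool_rot: [0.0, -0.092, 0.996, 0.0]
contact_force: [-3.3, 0.2, 5.5]
gripper_width: 0.526
grasp_force: 62.6
```

Request:
arm_command([
  [[75, 0, 0, 0, 0], [75, 0, 0, 0, 0], [75, 0, 0, 0.3, 0], [75, 0, 0, 0.8, 0], [75, 0, 0, 0.8, 0], [75, -0.134, 0.95, 0, 0.09], [75, -0.134, 0.95, 0, 0.09], [75, -0.134, 0.95, 0, 0.09], [75, -0.134, 0.95, 0, 0.08], [75, -0.134, 0.95, 0, 0.08]],
])

```text
t: 49.35
eef_pos: [0.5054, 0.2646, 0.2139]
tool_rot: [0.001, -0.109, 0.994, 0.0]
contact_force: [1.4, 0.6, 0.2]
gripper_width: 0.876
grasp_force: 0.0
```

```bash
python3 w.py; python3 - <<'E'
from h import *
import glob,os
f=max(glob.glob("pics/t[0-9]*.png"),key=os.path.getmtime); im=cv2.imread(f)
t=topmask(im,"tier");
for op in(0,1):print("D",moments(t,(262,200),.122,win=34,op=op)); 
cv2.imwrite("pics/c8.png",cv2.resize(np.hstack([im[150:250,200:300],cv2.imread(f.replace("/t","/s"))[120:220,220:320]]),(800,400),interpolation=cv2.INTER_CUBIC))
E
```

```text
[0.5054 0.2646 0.2139] 0.2184 [1.4 0.6 0.2]
A no
B no
D no
E no
D (array([ 0.5436, -0.0275]), array([121.3,  59.6]), np.float64(0.262))
D (array([ 0.5443, -0.0273]), array([119.6,  59.6]), np.float64(0.264))
```

View pics/c8.png

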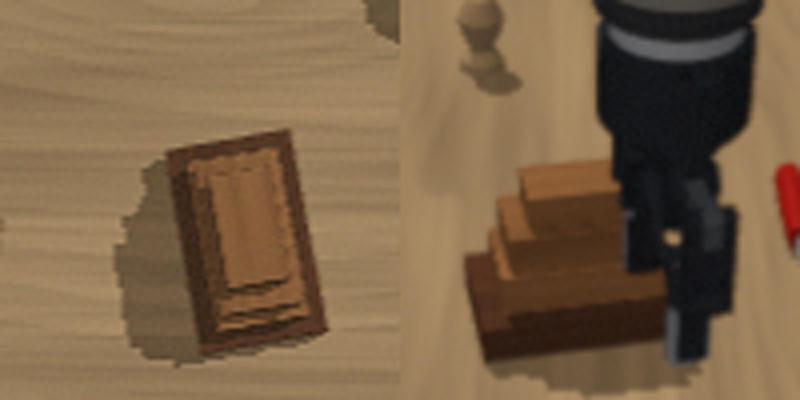

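The stack so far is neat: each tier shows a ledge. I'll check from the side view that E is still in place before reaching for it.

```bash
python3 - <<'E'
from h import *
import glob,os
f=max(glob.glob("pics/s[0-9]*.png"),key=os.path.getmtime)
for g in("pics/side0.png",f):
    im=cv2.imread(g); h,s,v=cv2.split(cv2.cvtColor(cv2.GaussianBlur(im,(3,3),0),cv2.COLOR_BGR2HSV))
    print(g,moments(((h<16)&(s>125)&(v>40)).astype(np.uint8),(284,300),.03,n="side",win=30))
print(pix("side",[.5058,.3782,.03]))
E
```

```text
pics/side0.png (array([0.5072, 0.391 ]), array([67.8, 56. ]), np.float64(0.469))
pics/s49.png (array([0.5071, 0.391 ]), array([67.8, 55.4]), np.float64(0.499))
[[283.81503016 295.9934429 ]]
```

Request:
arm_command([
  [[75, 0, 0.95, 0, 0], [75, 0, 0.945, 0, 0], [70, 0, 0, -0.8, 0], [70, 0, 0, -0.8, 0], [70, 0, 0, -0.8, 0], [70, 0, 0, -0.4, 0], [70, 0, 0, 0, 0], [70, 0, 0, 0, 0], [70, 0, 0, 0, 0], [70, 0, 0, 0, 0]],
])

```text
t: 50.7
eef_pos: [0.5061, 0.3769, 0.0456]
tool_rot: [0.001, -0.109, 0.994, 0.001]
contact_force: [0.1, 0.1, 0.7]
gripper_width: 0.82
grasp_force: 0.0
```

```bash
head -2 w.py|python3 -
```

```text
[0.5061 0.3769 0.0456] 0.2185 [0.1 0.1 0.7]
```

Request:
arm_command([
  [[70, 0, 0.02, -0.4, 0], [70, 0, 0, -0.26, 0], [70, 0, 0, 0, 0], [70, 0, 0, 0, 0], [25, 0, 0, 0, 0], [25, 0, 0, 0, 0], [25, 0, 0, 0, 0], [25, 0, 0, 0, 0], [25, 0, 0, 0, 0], [25, 0, 0, 0, 0]],
])

```text
t: 51.95
eef_pos: [0.5061, 0.3782, 0.0057]
tool_rot: [0.001, -0.109, 0.994, 0.0]
contact_force: [-1.6, -0.3, 5.6]
gripper_width: 0.435
grasp_force: 61.6
```

Request:
arm_command([
  [[25, 0, 0, 0.4, 0], [25, 0, 0, 0.8, 0], [25, 0, 0, 0.9, 0], [25, 0, 0, 0.9, 0], [25, 0, 0, 0.6, 0], [25, 0, 0, 0, 0], [25, 0, 0, 0, 0], [25, 0, 0, 0, 0], [25, 0, 0, 0, 0], [25, 0, 0, 0, 0]],
])

```text
t: 53.2
eef_pos: [0.5053, 0.3775, 0.2201]
tool_rot: [-0.0, -0.109, 0.994, -0.0]
contact_force: [0.4, 0.8, -1.3]
gripper_width: 0.434
grasp_force: 60.8
```

```bash
head -2 w.py|python3 -
```

```text
[0.5053 0.3775 0.2201] 0.2185 [ 0.4  0.8 -1.3]
```

Request:
arm_command([
  [[25, 0.096, -0.951, 0, -0.061], [25, 0.096, -0.951, 0, -0.061], [25, 0.096, -0.951, 0, -0.061], [25, 0.096, -0.951, 0, -0.061], [25, 0.096, -0.951, 0, -0.061], [25, 0.096, -0.951, 0, -0.061], [25, 0.096, -0.951, 0, -0.061], [25, 0, 0, -0.5, 0], [25, 0, 0, -0.5, 0], [25, 0, 0, -0.3, 0]],
])

```text
t: 54.45
eef_pos: [0.5452, -0.0218, 0.1414]
tool_rot: [-0.001, -0.092, 0.996, -0.0]
contact_force: [-0.1, 0.5, -0.0]
gripper_width: 0.435
grasp_force: 60.9
```

Request:
arm_command([
  [[25, 0, 0, 0, 0], [25, 0, 0, 0, 0], [25, 0, 0, 0, 0], [25, 0, 0, 0, 0], [25, 0, 0, 0, 0], [25, 0, 0, 0, 0], [25, 0, 0, 0, 0], [25, 0, 0, 0, 0], [25, 0, 0, 0, 0], [25, 0, 0, 0, 0]],
])

```text
t: 55.7
eef_pos: [0.5458, -0.0217, 0.1428]
tool_rot: [0.0, -0.092, 0.996, 0.0]
contact_force: [-0.5, -0.3, -1.1]
gripper_width: 0.431
grasp_force: 60.9
```

```bash
head -2 w.py|python3 -
```

```text
[ 0.5458 -0.0217  0.1428] 0.1844 [-0.5 -0.3 -1.1]
```

Request:
arm_command([
  [[25, 0, -0.007, -0.1, 0], [25, 0, 0, -0.1, 0], [25, 0, 0, -0.05, 0], [25, 0, 0, 0, 0], [25, 0, 0, 0, 0], [25, 0, 0, -0.01, 0], [25, 0, 0, 0, 0], [25, 0, 0, 0, 0], [25, 0, 0, 0, 0], [25, 0, 0, 0, 0]],
])

```text
t: 56.95
eef_pos: [0.5457, -0.0222, 0.1277]
tool_rot: [-0.0, -0.092, 0.996, 0.0]
contact_force: [-3.6, -0.4, 8.2]
gripper_width: 0.431
grasp_force: 62.0
```

Request:
arm_command([
  [[70, 0, 0, 0, 0], [70, 0, 0, 0, 0], [70, 0, 0, 0.3, 0], [70, 0, 0, 0.8, 0], [70, 0, 0, 0.8, 0], [70, 0, -0.9, 0, 0], [70, 0, -0.9, 0, 0], [70, 0, -0.9, 0, 0], [70, -0.2, -0.9, 0, 0], [70, -0.2, -0.9, 0, 0]],
])

```text
t: 58.2
eef_pos: [0.5217, -0.2939, 0.2426]
tool_rot: [0.001, -0.092, 0.996, -0.0]
contact_force: [-0.3, -0.6, -0.1]
gripper_width: 0.821
grasp_force: 0.0
```

Request:
arm_command([
  [[70, 0, -0.9, 0, 0], [70, 0, -0.5, 0, 0], [70, 0, 0, 0, 0], [70, 0, 0, 0, 0], [70, 0, 0, 0, 0], [70, 0, 0, 0, 0], [70, 0, 0, 0, 0], [70, 0, 0, 0, 0], [70, 0, 0, 0, 0], [70, 0, 0, 0, 0]],
])

```text
t: 59.45
eef_pos: [0.5218, -0.3762, 0.2412]
tool_rot: [-0.0, -0.092, 0.996, -0.0]
contact_force: [0.4, -0.4, 0.6]
gripper_width: 0.822
grasp_force: 0.0
```

```bash
python3 w.py; python3 - <<'E'
from h import *
import glob,os
f=max(glob.glob("pics/t[0-9]*.png"),key=os.path.getmtime); im=cv2.imread(f); sd=cv2.imread(f.replace("/t","/s"))
a=cv2.resize(im[140:265,140:310],(800,588),interpolation=cv2.INTER_CUBIC)[:,:]; 
cv2.imwrite("pics/c9.png",np.hstack([cv2.resize(im[140:265,145:305],(448,350),interpolation=2),cv2.resize(sd[110:235,220:345],(350,350),interpolation=2)]))
E
```

```text
[ 0.5218 -0.3762  0.2412] 0.1844 [ 0.4 -0.4  0.6]
A no
B no
D no
E no
```

View pics/c9.png

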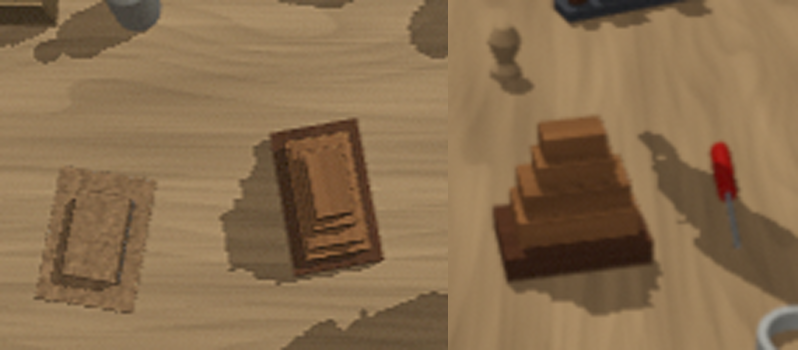

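The left crop shows the sander in the mat and the stack with concentric ledges, and the right crop shows a clean stepped stack. I'll make one last enlarged check with the expected outlines drawn in.

```bash
python3 - <<'E'
from h import *
import glob,os
f=max(glob.glob("pics/t[0-9]*.png"),key=os.path.getmtime); im=cv2.imread(f); sd=cv2.imread(f.replace("/t","/s"))
c=np.array((.5457,-.0222)); y=.184; R=np.array([[np.cos(y),-np.sin(y)],[np.sin(y),np.cos(y)]])
out=[]
for n,i,(u,v) in(("top",im,(238,172)),("side",sd,(236,146))):
    s=8; w=cv2.resize(i[v:v+75,u:u+50],(400,600),interpolation=2)
    for a,b,z in((.130,.070,.064),(.114,.062,.094),(.082,.046,.122),(.066,.038,.152)):
        k=np.c_[np.array([[a,b],[-a,b],[-a,-b],[a,-b]])/2@R.T+c,np.full(4,z)]
        if n=="top" or 1: cv2.polylines(w,[np.int32(((pix(n,k)-[u,v]+.5)*s-.5).round())],True,(0,255,0),1)
    out.append(w)
cv2.imwrite("pics/c10.png",np.hstack(out))
E
```

```text
(no output)
```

View pics/c10.png

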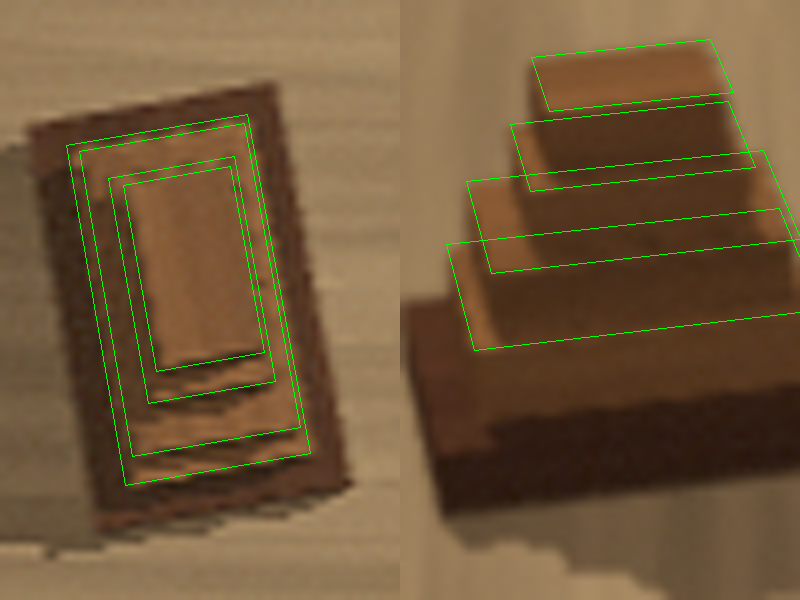

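The outlines agree to within 1–2 mm: each tier lies wholly within the one below. The sander is flat and near the mat's centre, and the gripper is clear.

```bash
python3 -c "
from station import job
print(job.hand_in())"
```

```text
the job is handed in; nothing more can be done
None
```

I handed the job in at about 60 s, with no verdict returned: the sanding block lies flat on the mat (3–7 mm off its middle), the ballast is pressed flush, and tiers A, B, D and E (C is absent) are stacked centred on the base with no overhang in the last pictures.

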